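# Step the fittings tray under the pointer

### The arm

A 7-joint arm with a two-finger parallel gripper is mounted at the origin on the work surface. World frame = base frame: x ahead of the robot, y to its left, z up, the work surface at z = 0. Lengths are in m, angles in rad, forces in N, time in s.
With the tool pointing down it reaches from about 0.4 to 0.85 m from the base axis. Payload 4.4 kg.
Tool frame: the origin (TCP) lies midway between the tips of the shut fingers; the grasp point (between the pads) lies 19 mm behind it; z points along the fingers, y is the direction in which the jaws open and shut (so a half turn about z gives the same grasp; the last joint's range is limited). The gripper opens to 94 mm and grips with 3 to 60 N. Pads are 16 mm wide; open, the fingers measure 119 mm over their backs; the gripper's body (75 mm by 177 mm) begins 78 mm behind the grasp point.
Start: joints at [-1.393, 0.628, 0.038, 1.517, -0.027, 0.996, -0.02], TCP at [0.157, 0.631, 0.205] pointing down, gripper open.
Joint ranges: [-3.06, 3.06], [-0.37, 2.12], [-1.25, 1.32], [0.18, 2.47], [-1.1, 4.24], [0.23, 1.98], [-2.94, 2.94]. Speed limits (rad/s): [2.57, 2.57, 3.14, 3.14, 3.14, 3.14, 3.14].

### API

Orientations are given as a rotation vector (axis times angle).
In Python, from workcell import sense, grab_frame, hand_in gives the robot as it stands. The module is installed in compiled form; this text tells all that it offers.
- The arm moves only by the tool play_rows, never from a script. Its argument "moves" is a list of rows, each an object with "offset": the shift along the tool's x, y, z in cm, a list of three; "rotation": the turn, a rotation vector about the tool's x, y, z in rad, a list of three; "fingers": the finger opening in cm, from 0 to 9.4. In form: [{"offset": [tx, ty, tz], "rotation": [rx, ry, rz], "fingers": fingers}, ...]. A call has 1 to 5 rows; each row shifts and turns the commanded pose from where the row before left it, along the tool's axes as they then stand; what a row does not reach is not made up. A row lasts 1/12 s, in which the tool goes at most 41.7 mm and 7.16 degrees, less where a joint would pass 70% of its speed; a pose out of reach is approached as far as the arm can. A call with a gripper value outside its range is refused whole. The fingers move at their own pace and stop on an object; the grip force is fixed at half the most. Time passes only in rows, so rows that do not move let the fingers close. It gives the time, the measured TCP pose, the force and the opening at its end, in the units of the state.
- sense(): the state, without advancing time (a new reading comes with each control period).
- grab_frame(name): name is "scene" or "top"; returns a dict with "color" (384x512x3 uint8, red, green, blue), "intrinsics" (3x3 intrinsics, pixels), "eye" and "attitude" of the camera in the world. Camera axes: x right, y up, looking along -z (the intrinsics and any distortion apply to the point x, -y, -z); pixel columns grow to the right and rows downward; lengths in m; the calibration is good to about 2 mm. A picture is of the moment at which its call begins. There is no depth.
- hand_in(): hands the job in, once; it reports no verdict.
The state is a dict: "time_s": time; "joints": joint angles; "qd": joint speeds; "effort": joint torques, N m; "position": TCP position; "orientation": TCP orientation; "contact_force": force on the tool from outside, world axes, zero at the start; "moment": the same for the moment, N m; "gripper_width": opening from 0.0 (shut) to 1.0 (fully open).
Only numpy, scipy, OpenCV 4.12 (cv2) and the standard library are available. Lean on these libraries where they do the work, as an engineer would, in place of code of your own. Each camera call takes 0.05 s, during which the arm holds its last target.

### The job

Step the sliding tray of fittings under the fixed pointer (the tray has an upright knob to move it by): slide it until the pointer's tip stands over the middle of the butt hinge and let it rest there for about a second, then slide it on until the tip stands over the middle of the round pipe flange in the tray. Leave it there and let go; the fittings stay lying in their compartments all the while.

Things in the scene. Friction and masses are not known exactly. Their poses are not given: they have to be found in the camera images.
- tray_knob (a point): Upright round black knob, 26 mm thick, straight from 64 to 122 mm above the table, rigid on the tray's near edge. Point: on its axis, 95 mm up, where to grip. The tray rides on level crossed slides along this point's x (away from knob) and y: it cannot turn or rise, goes 75 mm each way from the start (ample), has about 2.5 N friction a slide, stays where left and carries the fittings along.
- pointer_tip (a point): Tip of the fixed steel pointer: a 12 mm rod with a conical end pointing straight down over the tray. Tip 85 mm above the table, about 11 mm or more above the fittings. It hangs from a 12 mm level rod, 190 mm above the table, that runs from above the tip away from the knob to a column 215 mm off. It never moves.
- hinge_mid (a point): Middle of the butt hinge: steel, lying open and flat, 54 x 54 mm, leaves 4 mm thick, an 11 mm barrel along its middle line. Point: middle of the square, 65 mm above the table. Loose in any one of the tray's four 58 mm square compartments (floor 60 mm, ribs 69 mm above the table, centres 80 mm apart); two others hold an L-shaped corner plate and a straight strap, same steel.
- flange_mid (a point): Middle of the round pipe flange in the tray: steel disc 54 mm across, 5 mm thick, with an upright collar 28 mm across, 14 mm high over all. Point: on its axis, 67 mm above the table. Loose in another of the four compartments; which one varies. A larger spare flange lying on the table beside the slides is not meant.
Things that resemble listed ones, but are neither listed nor needed, are in the scene too. Leave any blue look-alike of the part that bears flange_mid alone.

How it is judged:
By the outcome, as a careful person would: the job done as asked, in the order asked, and still so for the second after the job is handed in, with the robot touching nothing.
It also fails if it takes over 35 s, if anything falls off the work surface, if the arm or the gripper's body presses on something with over 40 N, if the wrist force passes 120 N, or if a joint passes its speed limit or range.

## Working session

There is one attempt and no reset: what is moved stays moved. The work goes in short steps, Python scripts to look and compute and a tool call to move; the robot and the scene stay as the last step left them, time stands still between calls to the robot, and variables do not carry over. Pictures are saved under pics/ and viewed, and the job is handed in when it is done.

Besides the shell and the picture viewer there is one more tool, called as a command line: name --argument value ..., lists and objects as JSON in quotes. play_rows: Moves the arm, as the interface text tells. Its arguments: {"type":"object","properties":{"moves":{"type":"array"}},"required":["moves"]}

```bash
mkdir -p pics
python3 - <<'E'
from workcell import *
import cv2
s=sense();print(s)
for n in("scene","top"):
    f=grab_frame(n);print(n,f["intrinsics"],f["eye"],f["attitude"],[k for k in f])
    cv2.imwrite(f"pics/{n}0.png",f["color"][:,:,::-1])
E
```

```text
{'time_s': 0.0, 'joints': array([-1.39279554,  0.6293298 ,  0.03844468,  1.51835468, -0.02703297,
        0.99629255, -0.01995207]), 'qd': array([ 0.00059279, -0.00052615,  0.00103502, -0.00035592,  0.00062857,
       -0.00089695, -0.00076397]), 'effort': array([-3.80015435e-04, -5.49746740e+01,  1.14299119e+00, -1.86629999e+01,
       -5.22776891e-02,  2.40814453e-02,  1.92091502e-04]), 'position': array([0.15670888, 0.63014395, 0.20456901]), 'orientation': array([-3.81941774e-01, -3.11805613e+00,  2.90974507e-03]), 'contact_force': array([ 0.32385918, -0.52894727,  0.25838052]), 'moment': array([-0.06227724, -0.06950922,  0.04784799]), 'gripper_width': 1.0016000773330496}
scene [[353.70411081   0.         258.46994275]
 [  0.         353.70411081 190.53931203]
 [  0.           0.           1.        ]] [ 0.95827779 -0.10437647  0.58947605] [0.60392124 0.40730515 1.16460894] ['color', 'intrinsics', 'eye', 'attitude']
top [[444.96136272   0.         261.77043212]
 [  0.         444.96136272 190.98544493]
 [  0.           0.           1.        ]] [0.47248973 0.02490801 0.80975669] [ 0.12278086 -0.12069642 -1.56368944] ['color', 'intrinsics', 'eye', 'attitude']
```

View pics/scene0.png

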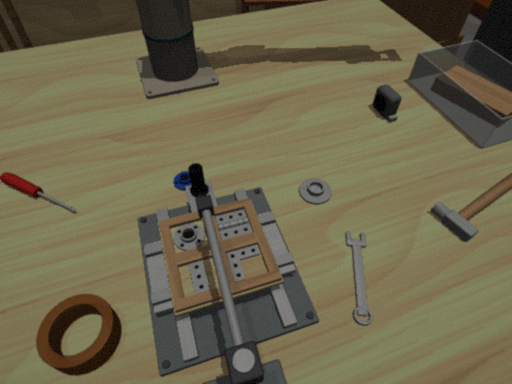

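View pics/top0.png

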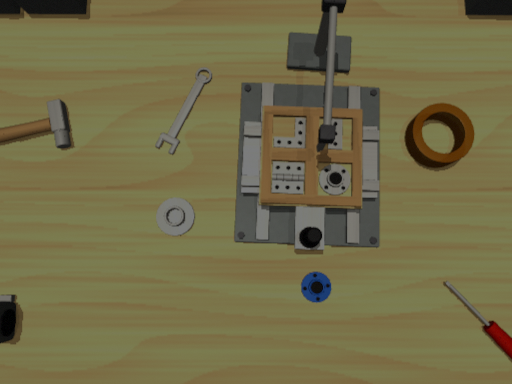

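```bash
cat > h.py <<'E'
from workcell import *
import cv2,numpy as np
from scipy.spatial.transform import Rotation as R
from scipy.optimize import least_squares
def cam(f): return f["intrinsics"],np.array(f["eye"]),R.from_rotvec(f["attitude"])
def ray(f,u,v,z):
    K,e,r=cam(f);d=r.apply([(u-K[0,2])/K[0,0],-(v-K[1,2])/K[1,1],-1]);return e+d*(z-e[2])/d[2]
def proj(f,p):
    K,e,r=cam(f);c=r.inv().apply(np.atleast_2d(p)-e);return np.c_[K[0,2]-K[0,0]*c[:,0]/c[:,2],K[1,2]+K[1,1]*c[:,1]/c[:,2]]
def crop(f,name,x,y,w,h,s):
    im=f["color"][y:y+h,x:x+w,::-1]
    cv2.imwrite("pics/"+name,cv2.resize(im,None,fx=s,fy=s,interpolation=cv2.INTER_CUBIC))
E
python3 - <<'E'
from h import *
f=grab_frame("top");crop(f,"t1.png",230,75,160,120,5);crop(f,"t2.png",260,160,120,90,6)
g=grab_frame("scene");crop(g,"s1.png",140,155,160,120,5)
import pickle;pickle.dump((f,g),open("f0.pkl","wb"))
E
```

```text
(no output)
```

View pics/t1.png

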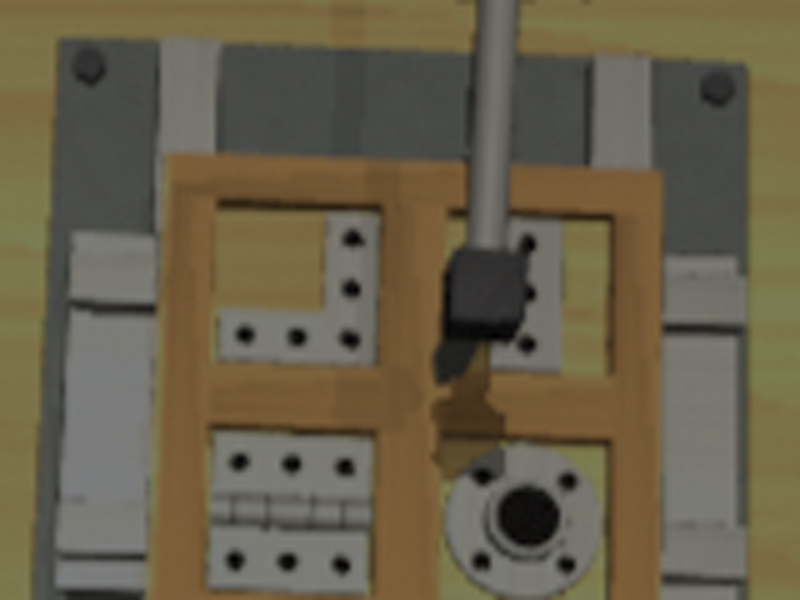

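View pics/t2.png

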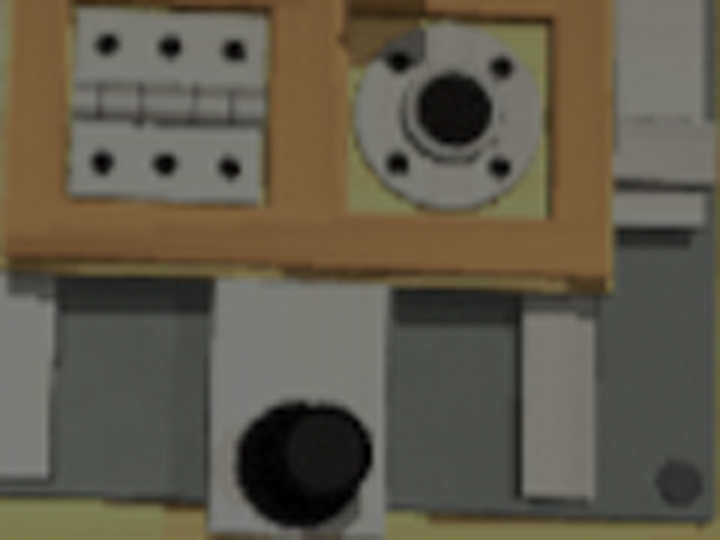

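View pics/s1.png

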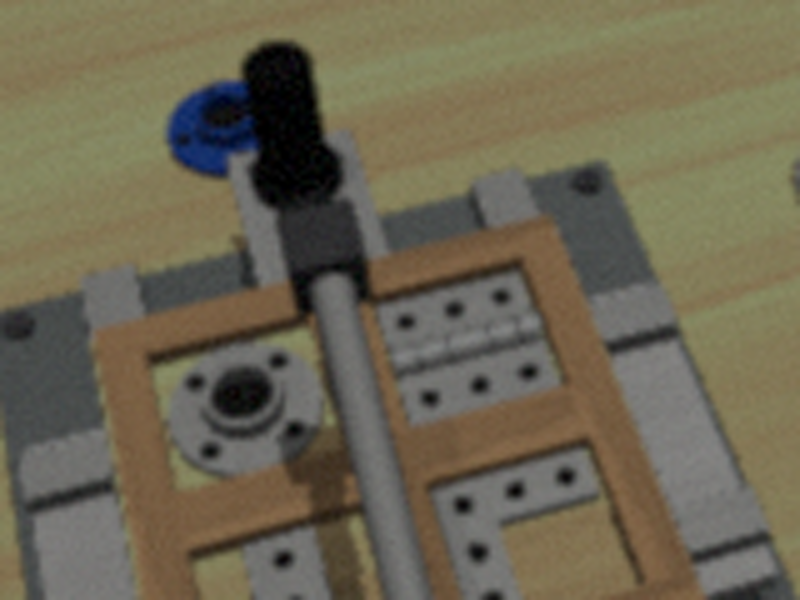

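Run:
```python
from h import *
import pickle;f,g=pickle.load(open("f0.pkl","rb"))
def T(u,v,z):return ray(f,230+u/5,75+v/5,z)
def T2(u,v,z):return ray(f,260+u/6,160+v/6,z)
def S(u,v,z):return ray(g,140+u/5,155+v/5,z)
print("eyes down",ray(f,256,192,0))
print("block top face", [S(u,v,.2)for u,v in[(278,206),(358,200)]])
for z in(.19,.2): print("block",z,T(486,294,z),"rod far",T(497,0,z), T(490,245,z))
print("hinge",T(291,512,.065),S(470,345,.065))
print("flange",T(524,520,.065),S(247,405,.065))
print("collar top",T(527,517,.074),S(242,393,.074))
print("knob top",T2(329,450,.122),S(278,58,.122), "base",T2(300,468,.064))
b=T(486,294,.19)
for z in (.19,.12,.085):
  p=[b[0],b[1],z];print(z,(proj(f,p)[0]-[230,75])*5,(proj(g,p)[0]-[140,155])*5)
```

```text
eyes down [0.59717552 0.03684313 0.        ]
block top face [array([ 0.64033428, -0.07547165,  0.2       ]), array([ 0.64597519, -0.05386301,  0.2       ])]
block 0.19 [ 0.65299169 -0.06788679  0.19      ] rod far [ 0.74225426 -0.07281021  0.19      ] [ 0.66760869 -0.06931831  0.19      ]
block 0.2 [ 0.65007922 -0.06638951  0.2       ] rod far [ 0.73790151 -0.07123349  0.2       ] [ 0.66446037 -0.06779794  0.2       ]
hinge [ 0.61250786 -0.01877845  0.065     ] [ 0.61503685 -0.01701005  0.065     ]
flange [ 0.61002274 -0.09802307  0.065     ] [ 0.61207139 -0.09709547  0.065     ]
collar top [ 0.60938945 -0.09756791  0.074     ] [ 0.61272727 -0.09769123  0.074     ]
knob top [ 0.51169854 -0.05597013  0.122     ] [ 0.51025507 -0.05293864  0.122     ] base [ 0.50998545 -0.05465371  0.064     ]
0.19 [486. 294.] [319.9726918  253.87646107]
0.12 [454.3257522  355.80700033] [344.69507925 388.43956627]
0.085 [440.69749283 382.40027057] [355.32158998 446.27929896]
```

Run:
```python
from h import *
import pickle;f,g=pickle.load(open("f0.pkl","rb"))
a=f["color"][:,:,::-1]
im=cv2.convertScaleAbs(a,alpha=1.8)
c=cv2.resize(im[130:190,300:360],None,fx=10,fy=10,interpolation=cv2.INTER_CUBIC);cv2.imwrite("pics/tip.png",c)
c=cv2.resize(im[155:200,270:355],None,fx=9,fy=9,interpolation=cv2.INTER_CUBIC);cv2.imwrite("pics/parts.png",c)
s=sense();r=R.from_rotvec(s["orientation"]).as_matrix();print(r.round(3))
for u,v in[(385,105),(412,80),(380,90)]:print(ray(g,u,v,0.0),ray(g,u,v,.06))
```

```text
[[-0.97   0.241 -0.   ]
 [ 0.241  0.97  -0.001]
 [-0.    -0.001 -1.   ]]
[0.34681704 0.495452   0.        ] [0.40905476 0.43439827 0.06      ]
[0.2729583  0.63615712 0.        ] [0.34271375 0.56078168 0.06      ]
[0.28345272 0.52066505 0.        ] [0.35214    0.45704501 0.06      ]
```

View pics/tip.png

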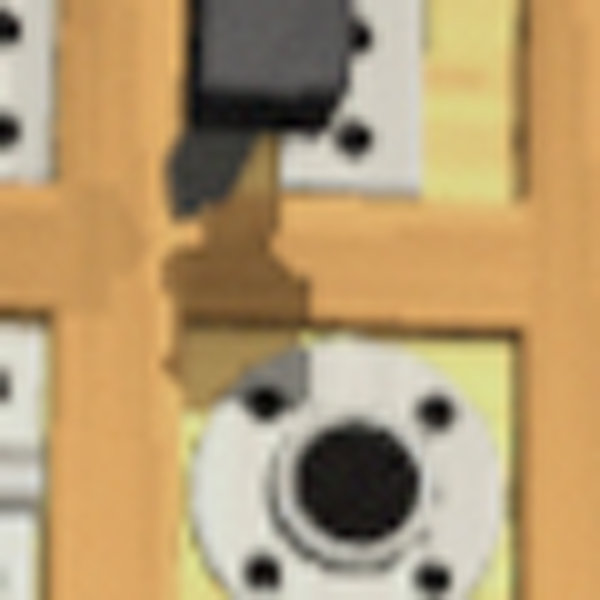

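View pics/parts.png

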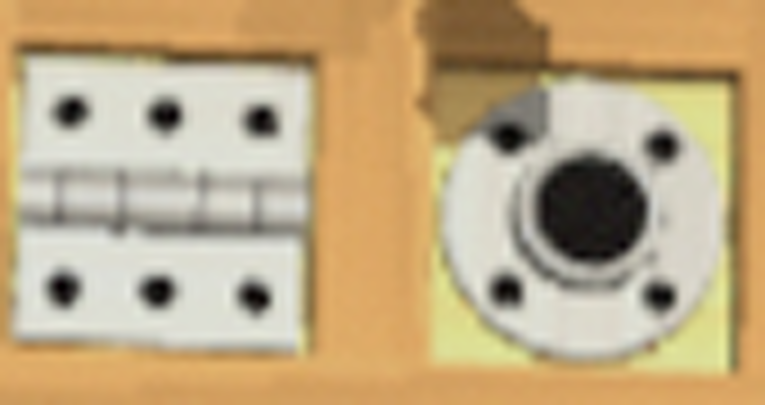

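Run:
```python
from h import *
import pickle;f,g=pickle.load(open("f0.pkl","rb"))
tip=ray(f,318.05,151.2,.085);h=ray(f,287.5,176.9,.064);fl=ray(f,334.45,178.75,.065);co=ray(f,270+590.5/9-.5,155+208.5/9-.5,.074)
print(tip,h,fl,co);print("d hinge",tip-h,"d fl",tip-fl)
k=ray(f,260+329/6-.4,160+450/6-.4,.122);print("knob",k)
s=sense();t=np.array([k[0],k[1],.25]);r=R.from_rotvec(s["orientation"])
print("tool offset cm",100*r.inv().apply(t-s["position"]))
a=ray(f,230+32,75+31+0,.069)
for p in [(231.5+167/5-1.5,75+155/5),(230+662/5,75+172/5)]:print(ray(f,*p,.069))
```

```text
[ 0.65347173 -0.06774478  0.085     ] [ 0.61355848 -0.01764859  0.064     ] [ 0.61045292 -0.09743711  0.065     ] [ 0.61064122 -0.09710964  0.074     ]
d hinge [ 0.03991326 -0.05009619  0.021     ] d fl [0.04301881 0.02969233 0.02      ]
knob [ 0.51231054 -0.05536296  0.122     ]
tool offset cm [-51.05593553 -57.97277635  -4.44192542]
[0.73772636 0.02384472 0.069     ]
[ 0.7321566  -0.14786984  0.069     ]
```

play_rows --moves '[{"offset": [0, 0, -2], "rotation": [0, 0, -0.1], "fingers": 9.4}, {"offset": [0, 0, -2], "rotation": [0, 0, -0.1], "fingers": 9.4}, {"offset": [0, 0, 0], "rotation": [0, 0, 0], "fingers": 9.4}]'

```text
time_s: 0.45
position: [0.1574, 0.633, 0.2491]
orientation: [0.064, 3.14, 0.01]
contact_force: [0.2, 1.6, 0.8]
gripper_width: 1.002
```

Run:
```python
from h import *
s=sense();t=np.array([.5123,-.0552,.245]);r=R.from_rotvec(s["orientation"])
print(s["position"],r.as_matrix().round(3),"tool offset cm",100*r.inv().apply(t-s["position"]))
```

```text
[0.15742783 0.63296693 0.2490631 ] [[-0.999  0.041  0.001]
 [ 0.041  0.999  0.006]
 [-0.001  0.006 -1.   ]] tool offset cm [-3.82624278e+01 -6.73144210e+01  1.49745341e-02]
```

play_rows --moves '[{"offset": [-1.9, -3.36, 0], "rotation": [0, 0, 0], "fingers": 9.4}, {"offset": [-1.9, -3.36, 0], "rotation": [0, 0, 0], "fingers": 9.4}, {"offset": [-1.9, -3.36, 0], "rotation": [0, 0, 0], "fingers": 9.4}, {"offset": [-1.9, -3.36, 0], "rotation": [0, 0, 0], "fingers": 9.4}, {"offset": [-1.9, -3.36, 0], "rotation": [0, 0, 0], "fingers": 9.4}]'

```text
time_s: 0.87
position: [0.2448, 0.4567, 0.2448]
orientation: [-0.072, -3.141, 0.001]
contact_force: [0.7, -0.3, -0.1]
gripper_width: 0.999
```

play_rows --moves '[{"offset": [-1.9, -3.36, 0], "rotation": [0, 0, 0], "fingers": 9.4}, {"offset": [-1.9, -3.36, 0], "rotation": [0, 0, 0], "fingers": 9.4}, {"offset": [-1.9, -3.36, 0], "rotation": [0, 0, 0], "fingers": 9.4}, {"offset": [-1.9, -3.36, 0], "rotation": [0, 0, 0], "fingers": 9.4}, {"offset": [-1.9, -3.36, 0], "rotation": [0, 0, 0], "fingers": 9.4}]'

```text
time_s: 1.28
position: [0.3322, 0.2849, 0.2451]
orientation: [-0.072, -3.141, -0.0]
contact_force: [1.9, 1.1, -0.4]
gripper_width: 1.0
```

play_rows --moves '[{"offset": [-1.9, -3.36, 0], "rotation": [0, 0, 0], "fingers": 9.4}, {"offset": [-1.9, -3.36, 0], "rotation": [0, 0, 0], "fingers": 9.4}, {"offset": [-1.9, -3.36, 0], "rotation": [0, 0, 0], "fingers": 9.4}, {"offset": [-1.9, -3.36, 0], "rotation": [0, 0, 0], "fingers": 9.4}, {"offset": [-1.9, -3.36, 0], "rotation": [0, 0, 0], "fingers": 9.4}]'

```text
time_s: 1.7
position: [0.4197, 0.1129, 0.2452]
orientation: [-0.072, -3.141, -0.0]
contact_force: [0.1, 0.8, 0.5]
gripper_width: 0.999
```

play_rows --moves '[{"offset": [-1.9, -3.36, 0], "rotation": [0, 0, 0], "fingers": 9.4}, {"offset": [-1.9, -3.36, 0], "rotation": [0, 0, 0], "fingers": 9.4}, {"offset": [-1.9, -3.36, 0], "rotation": [0, 0, 0], "fingers": 9.4}, {"offset": [-1.9, -3.36, 0], "rotation": [0, 0, 0], "fingers": 9.4}, {"offset": [0, 0, 0], "rotation": [0, 0, 0], "fingers": 9.4}]'

```text
time_s: 2.12
position: [0.4922, -0.0313, 0.2453]
orientation: [0.088, 3.137, -0.008]
contact_force: [0.6, -0.6, 0.2]
gripper_width: 1.001
```

Run:
```python
from h import *
s=sense();t=np.array([.512,-.0552,.076]);r=R.from_rotvec(s["orientation"])
print(s["time_s"],s["position"],r.as_matrix().round(3),"tool offset cm",100*r.inv().apply(t-s["position"]))
f=grab_frame("top");crop(f,"t3.png",220,75,200,150,4)
f=grab_frame("scene");crop(f,"s3.png",140,105,160,120,4)
```

```text
2.1167 [ 0.49217702 -0.03128127  0.24528012] [[-0.998  0.056  0.003]
 [ 0.056  0.998 -0.005]
 [-0.003 -0.005 -1.   ]] tool offset cm [-2.06091699 -2.19694342 16.9450351 ]
```

View pics/t3.png

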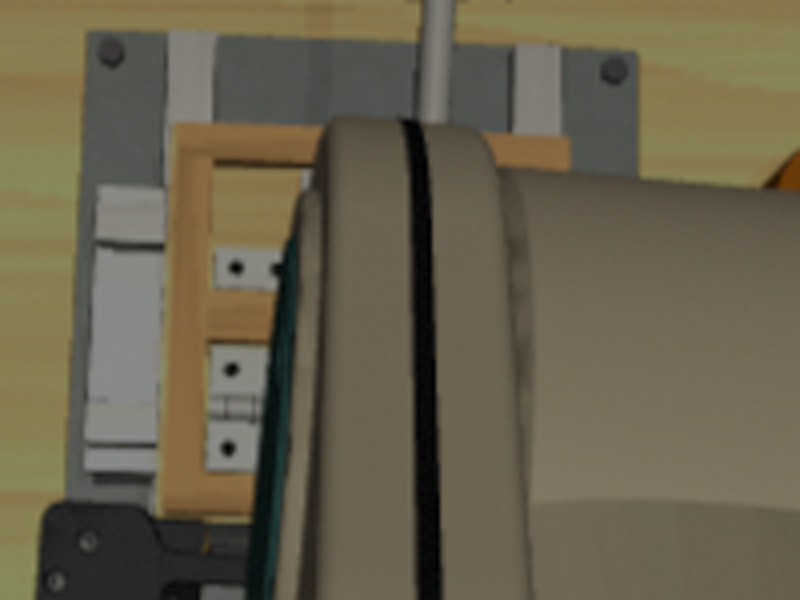

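View pics/s3.png

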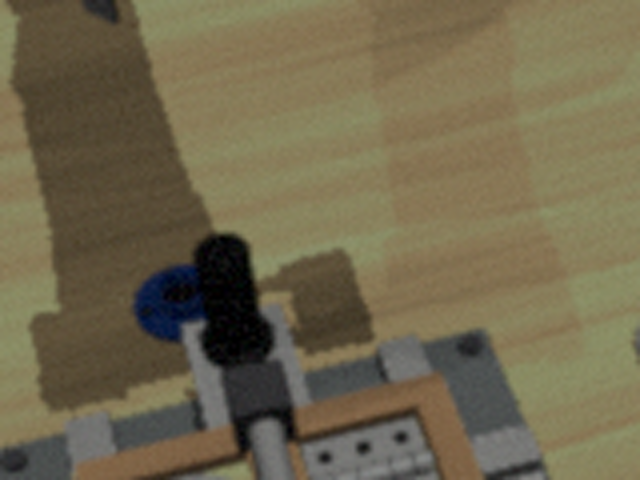

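Run:
```python
from h import *
f=grab_frame("scene");crop(f,"s4.png",0,0,512,384,1.5)
print(sense()["joints"])
```

```text
[-0.14533249  0.35538771  0.18297186  1.90441277 -0.08214361  0.89039824
  1.60321286]
```

View pics/s4.png

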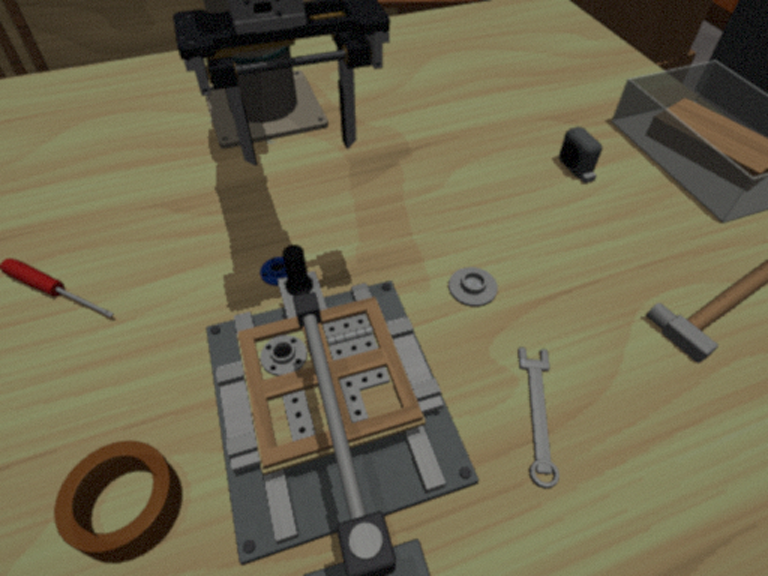

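play_rows --moves '[{"offset": [-1.0, -1.1, 0], "rotation": [0, 0, 0], "fingers": 9.4}, {"offset": [-1.06, -1.1, 0], "rotation": [0, 0, 0], "fingers": 9.4}, {"offset": [0, 0, 3], "rotation": [0, 0, 0], "fingers": 9.4}, {"offset": [0, 0, 3], "rotation": [0, 0, 0], "fingers": 9.4}, {"offset": [0, 0, 0], "rotation": [0, 0, 0], "fingers": 9.4}]'

```text
time_s: 2.68
position: [0.505, -0.0432, 0.1812]
orientation: [-0.065, -3.131, -0.002]
contact_force: [-1.7, 0.4, -0.8]
gripper_width: 0.999
```

Run:
```python
from h import *
s=sense();t=np.array([.512,-.0552,.076]);r=R.from_rotvec(s["orientation"])
print(s["time_s"],s["position"],r.as_matrix().round(3),"tool offset cm",100*r.inv().apply(t-s["position"]))
f=grab_frame("scene");crop(f,"s5.png",100,0,250,200,3)
```

```text
2.6833 [ 0.50496279 -0.04319371  0.18123003] [[-0.999  0.042 -0.01 ]
 [ 0.042  0.999  0.001]
 [ 0.01   0.001 -1.   ]] tool offset cm [-0.85462114 -1.18052576 10.51410057]
```

View pics/s5.png

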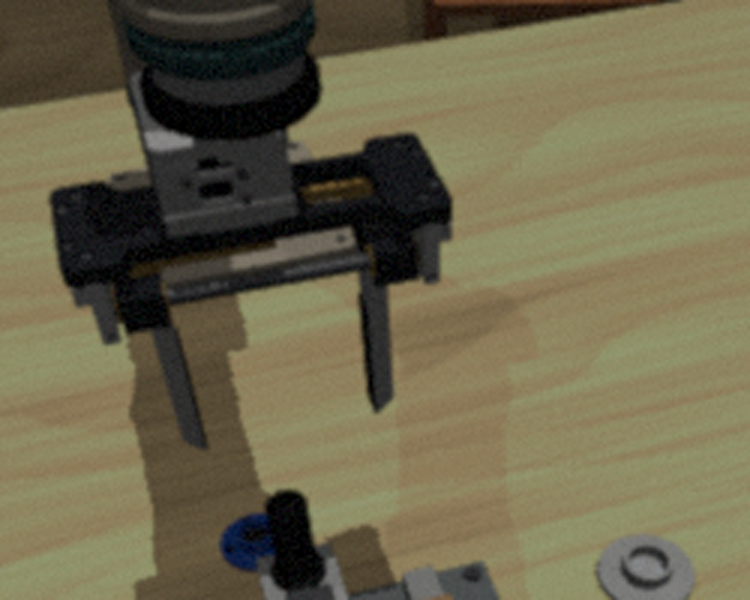

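play_rows --moves '[{"offset": [-0.85, -1.2, 0], "rotation": [0, 0, 0], "fingers": 9.4}, {"offset": [0, 0, 0], "rotation": [0, 0, 0], "fingers": 9.4}, {"offset": [0, 0, 0], "rotation": [0, 0, 0], "fingers": 9.4}]'

```text
time_s: 2.98
position: [0.5188, -0.0589, 0.1871]
orientation: [0.071, 3.137, -0.001]
contact_force: [-0.6, -0.2, 0.0]
gripper_width: 0.998
```

```bash
cat > st.py <<'E'
from h import *
import sys
s=sense();r=R.from_rotvec(s["orientation"]);print(s["time_s"],s["position"],s["orientation"],s["contact_force"],s["gripper_width"])
if len(sys.argv)>1:
    t=np.array(eval(sys.argv[1]));print("tool offset cm",(100*r.inv().apply(t-s["position"])).round(2))
E
python3 st.py "[.512,-.0552,.076]"
```

```text
2.9833 [ 0.51881852 -0.05890439  0.18708145] [ 7.06502010e-02  3.13729417e+00 -7.64942879e-04] [-0.60028854 -0.22947656  0.02908917] 0.9979809893224213
tool offset cm [ 0.74  0.34 11.11]
```

play_rows --moves '[{"offset": [0.7, 0.35, 0], "rotation": [0, 0, 0], "fingers": 9.4}, {"offset": [0, 0, 2], "rotation": [0, 0, 0], "fingers": 9.4}, {"offset": [0, 0, 0], "rotation": [0, 0, 0], "fingers": 9.4}, {"offset": [0, 0, 0], "rotation": [0, 0, 0], "fingers": 9.4}, {"offset": [0, 0, 0], "rotation": [0, 0, 0], "fingers": 9.4}]'

```text
time_s: 3.4
position: [0.5105, -0.0541, 0.1662]
orientation: [0.068, 3.14, 0.0]
contact_force: [0.8, -0.4, 1.0]
gripper_width: 0.999
```

```bash
python3 st.py "[.512,-.0552,.076]"
```

```text
3.4 [ 0.5104645  -0.05405296  0.16621392] [6.84565626e-02 3.14018666e+00 1.52355072e-04] [ 0.82861475 -0.36728447  0.95576602] 0.9986211055655226
tool offset cm [-0.15 -0.11  9.02]
```

play_rows --moves '[{"offset": [-0.15, -0.1, 2.2], "rotation": [0, 0, 0], "fingers": 9.4}, {"offset": [0, 0, 2.3], "rotation": [0, 0, 0], "fingers": 9.4}, {"offset": [0, 0, 2.3], "rotation": [0, 0, 0], "fingers": 9.4}, {"offset": [0, 0, 2.2], "rotation": [0, 0, 0], "fingers": 9.4}, {"offset": [0, 0, 0], "rotation": [0, 0, 0], "fingers": 9.4}]'

```text
time_s: 3.82
position: [0.5098, -0.055, 0.0731]
orientation: [-0.069, -3.136, -0.001]
contact_force: [-0.3, -0.7, 0.3]
gripper_width: 0.998
```

play_rows --moves '[{"offset": [0, 0, 0], "rotation": [0, 0, 0], "fingers": 9.4}, {"offset": [0, 0, 0], "rotation": [0, 0, 0], "fingers": 9.4}]'

```text
time_s: 3.98
position: [0.5128, -0.0555, 0.0768]
orientation: [0.069, 3.139, -0.0]
contact_force: [0.1, 0.5, 0.6]
gripper_width: 1.003
```

```bash
python3 st.py "[.512,-.0552,.076]"
python3 - <<'E'
from h import *
f=grab_frame("scene");crop(f,"s6.png",130,80,200,150,4)
f=grab_frame("top");crop(f,"t6.png",220,75,200,150,4)
E
```

```text
3.9833 [ 0.51280682 -0.05547509  0.0767586 ] [ 6.89954166e-02  3.13887589e+00 -1.87170795e-04] [0.05329475 0.54712922 0.58980933] 1.0033690360192238
tool offset cm [0.08 0.02 0.08]
```

View pics/s6.png

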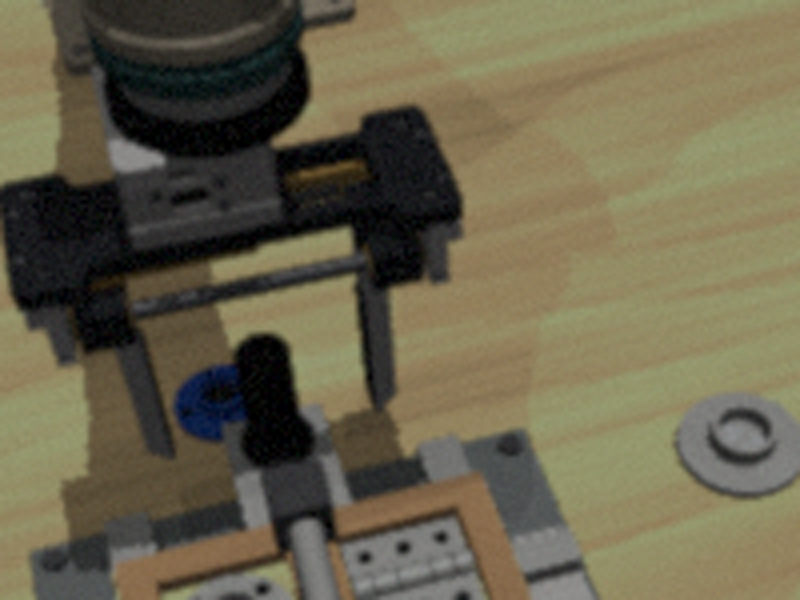

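View pics/t6.png

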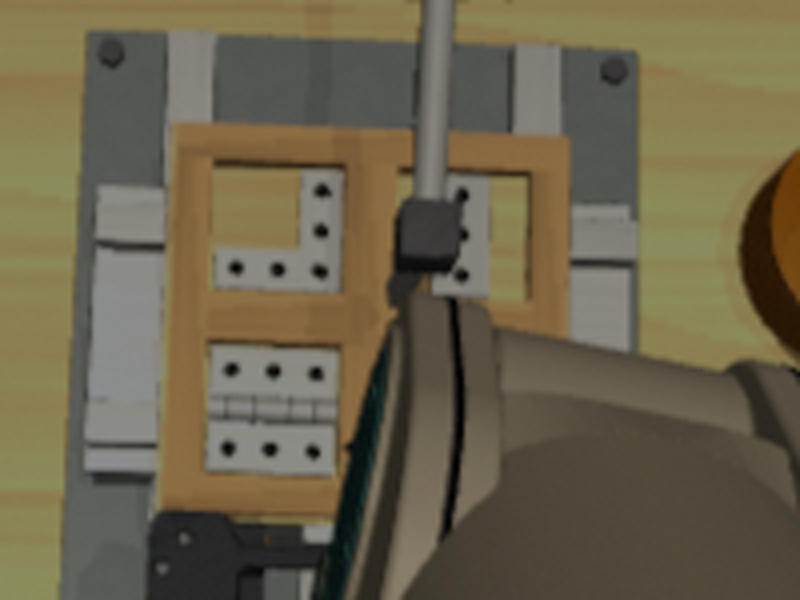

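play_rows --moves '[{"offset": [0, 0, 0], "rotation": [0, 0, 0], "fingers": 0}, {"offset": [0, 0, 0], "rotation": [0, 0, 0], "fingers": 0}, {"offset": [0, 0, 0], "rotation": [0, 0, 0], "fingers": 0}, {"offset": [0, 0, 0], "rotation": [0, 0, 0], "fingers": 0}, {"offset": [0, 0, 0], "rotation": [0, 0, 0], "fingers": 0}]'

```text
time_s: 4.5
position: [0.5118, -0.0553, 0.0756]
orientation: [0.069, 3.141, 0.0]
contact_force: [0.2, 0.3, 0.1]
gripper_width: 0.681
```

play_rows --moves '[{"offset": [0, 0, 0], "rotation": [0, 0, 0], "fingers": 0}, {"offset": [0, 0, 0], "rotation": [0, 0, 0], "fingers": 0}, {"offset": [0, 0, 0], "rotation": [0, 0, 0], "fingers": 0}, {"offset": [0, 0, 0], "rotation": [0, 0, 0], "fingers": 0}]'

```text
time_s: 4.83
position: [0.5117, -0.0553, 0.0754]
orientation: [-0.069, -3.141, 0.0]
contact_force: [0.7, -0.1, 0.6]
gripper_width: 0.397
```

```bash
python3 st.py "[.512,-.0552,.076]"
python3 - <<'E'
from h import *
import pickle
f=grab_frame("scene");crop(f,"s7.png",130,80,200,150,4)
f=grab_frame("top");pickle.dump(f,open("f7.pkl","wb"));crop(f,"t7.png",220,75,200,150,4)
E
```

```text
4.8333 [ 0.51172568 -0.0553099   0.07539777] [-6.87512942e-02 -3.14067823e+00  1.01924136e-05] [ 0.71932782 -0.05890638  0.5774028 ] 0.39719793510922125
tool offset cm [-0.03  0.01 -0.06]
```

View pics/s7.png

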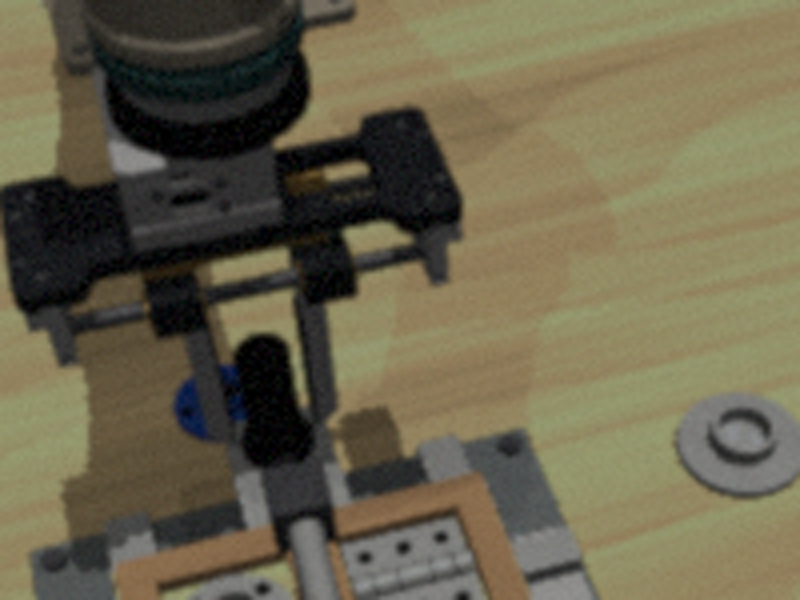

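View pics/t7.png

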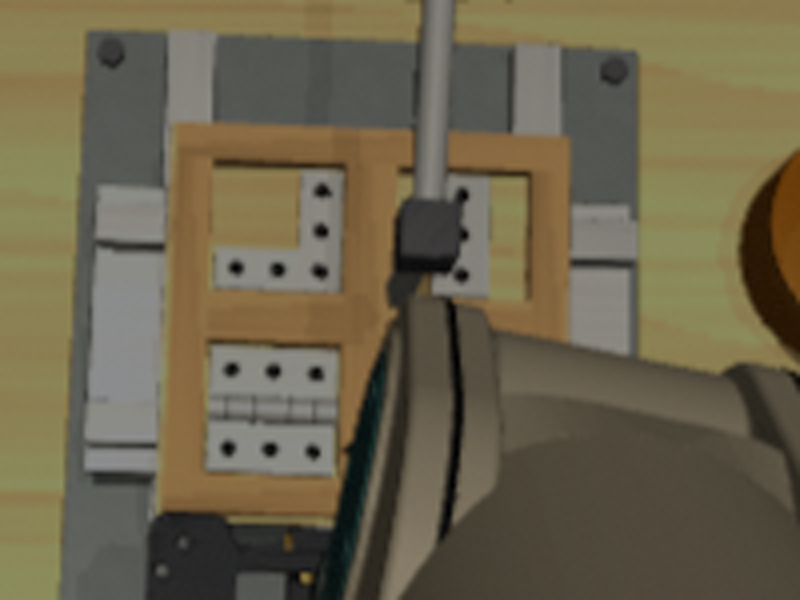

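play_rows --moves '[{"offset": [0, 0, 0], "rotation": [0, 0, 0], "fingers": 0}, {"offset": [0, 0, 0], "rotation": [0, 0, 0], "fingers": 0}, {"offset": [0, 0, 0], "rotation": [0, 0, 0], "fingers": 0}, {"offset": [0, 0, 0], "rotation": [0, 0, 0], "fingers": 0}]'

```text
time_s: 5.27
position: [0.5117, -0.0551, 0.0754]
orientation: [-0.069, -3.141, -0.0]
contact_force: [0.3, 1.5, -0.0]
gripper_width: 0.274
```

Run:
```python
from h import *
s=sense();print(s);r=R.from_rotvec(s["orientation"])
for d in([.0399,-.0501,0],[.0031,.0798,0]):print((100*r.inv().apply(d)).round(2))
```

```text
{'time_s': 5.2667, 'joints': array([-0.03062668,  0.63843795,  0.12451093,  2.01121297, -0.1551553 ,
        0.50089369,  1.73298156]), 'qd': array([ 2.17165283e-05, -3.98531090e-04, -7.04759852e-04, -1.47441289e-03,
       -9.87399994e-04, -1.03539757e-03,  6.82189364e-05]), 'effort': array([ 4.01132740e-01, -4.72125435e+01,  2.62381621e+00, -1.05285215e+01,
        1.59244817e-01,  5.40640019e-02,  1.45927354e-02]), 'position': array([ 0.51171654, -0.05511939,  0.07541513]), 'orientation': array([-6.86600376e-02, -3.14068921e+00, -3.24941006e-04]), 'contact_force': array([ 0.34437529,  1.46354679, -0.0213672 ]), 'moment': array([ 0.21712532, -0.00917304, -0.00588941]), 'gripper_width': 0.2738522585914119}
[-4.21 -4.83 -0.  ]
[0.04 7.99 0.  ]
```

play_rows --moves '[{"offset": [-0.2, -0.24, 0], "rotation": [0, 0, 0], "fingers": 0}, {"offset": [-0.4, -0.48, 0], "rotation": [0, 0, 0], "fingers": 0}, {"offset": [-0.4, -0.48, 0], "rotation": [0, 0, 0], "fingers": 0}, {"offset": [-0.4, -0.48, 0], "rotation": [0, 0, 0], "fingers": 0}, {"offset": [-0.4, -0.48, 0], "rotation": [0, 0, 0], "fingers": 0}]'

```text
time_s: 5.68
position: [0.5288, -0.078, 0.0754]
orientation: [-0.069, -3.14, -0.001]
contact_force: [-3.6, 2.9, 2.5]
gripper_width: 0.271
```

play_rows --moves '[{"offset": [-0.5, -0.55, 0], "rotation": [0, 0, 0], "fingers": 0}, {"offset": [-0.5, -0.55, 0], "rotation": [0, 0, 0], "fingers": 0}, {"offset": [-0.5, -0.55, 0], "rotation": [0, 0, 0], "fingers": 0}, {"offset": [-0.5, -0.55, 0], "rotation": [0, 0, 0], "fingers": 0}, {"offset": [-0.41, -0.47, 0], "rotation": [0, 0, 0], "fingers": 0}]'

```text
time_s: 6.1
position: [0.5523, -0.1063, 0.0754]
orientation: [0.069, 3.141, -0.0]
contact_force: [-2.8, 4.0, 2.6]
gripper_width: 0.272
```

play_rows --moves '[{"offset": [0, 0, 0], "rotation": [0, 0, 0], "fingers": 0}, {"offset": [0, 0, 0], "rotation": [0, 0, 0], "fingers": 0}, {"offset": [0, 0, 0], "rotation": [0, 0, 0], "fingers": 0}]'

```text
time_s: 6.35
position: [0.5531, -0.1072, 0.0754]
orientation: [0.07, 3.138, -0.003]
contact_force: [1.5, -2.4, -4.4]
gripper_width: 0.27
```

```bash
python3 st.py "[.5117+.0399,-.0551-.0501,.0754]"
python3 - <<'E'
from h import *
import pickle
g=grab_frame("scene");crop(g,"s8.png",130,130,200,150,4)
f=grab_frame("top");pickle.dump((f,g),open("f8.pkl","wb"));crop(f,"t8.png",260,90,128,96,6)
E
```

```text
6.35 [ 0.55314001 -0.10716323  0.07544101] [ 0.07027249  3.1378163  -0.00337853] [ 1.51204709 -2.43074511 -4.44276993] 0.27049768782219064
tool offset cm [0.16 0.19 0.  ]
```

View pics/s8.png

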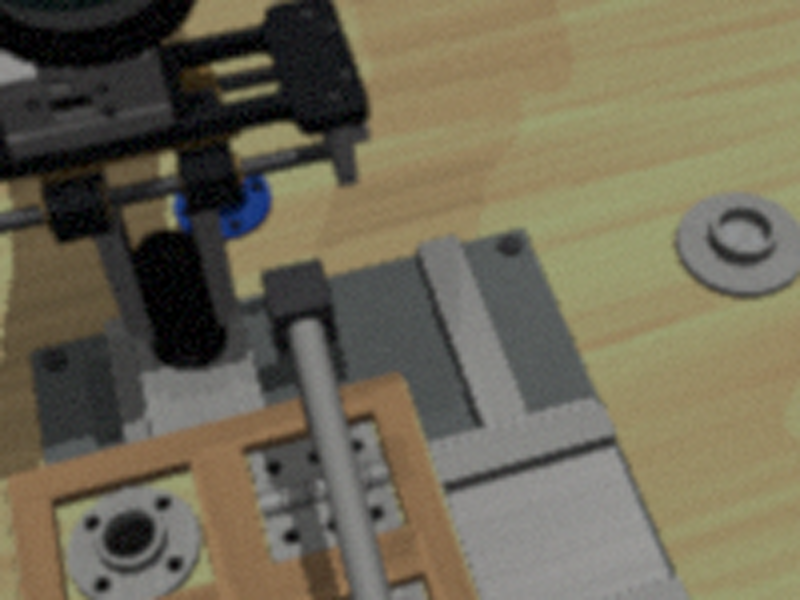

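View pics/t8.png

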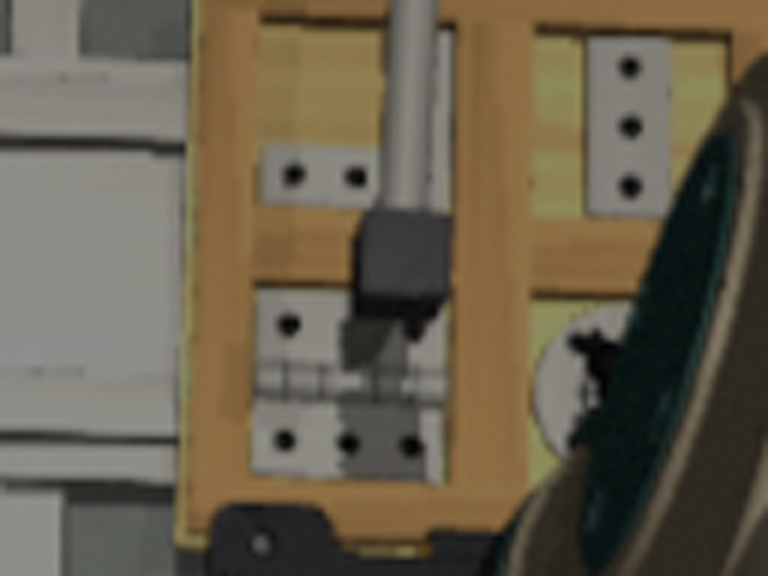

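play_rows --moves '[{"offset": [0, 0, 0], "rotation": [0, 0, 0], "fingers": 0}, {"offset": [0, 0, 0], "rotation": [0, 0, 0], "fingers": 0}]'

```text
time_s: 6.62
position: [0.5521, -0.1058, 0.0755]
orientation: [0.069, 3.14, -0.001]
contact_force: [1.8, -2.4, -4.0]
gripper_width: 0.272
```

```bash
python3 st.py "[.5117+.0399,-.0551-.0501,.0754]"
python3 - <<'E'
from h import *
import pickle
f=grab_frame("top");pickle.dump(f,open("f9.pkl","wb"))
im=cv2.convertScaleAbs(f["color"][:,:,::-1],alpha=1.8)
cv2.imwrite("pics/t9.png",cv2.resize(im[130:180,295:345],None,fx=12,fy=12,interpolation=cv2.INTER_CUBIC))
E
```

```text
6.6167 [ 0.55210409 -0.10577845  0.07546677] [ 6.88860822e-02  3.13993684e+00 -1.00746482e-03] [ 1.7548235  -2.40772053 -3.95379909] 0.27176723033290195
tool offset cm [0.05 0.06 0.01]
```

View pics/t9.png

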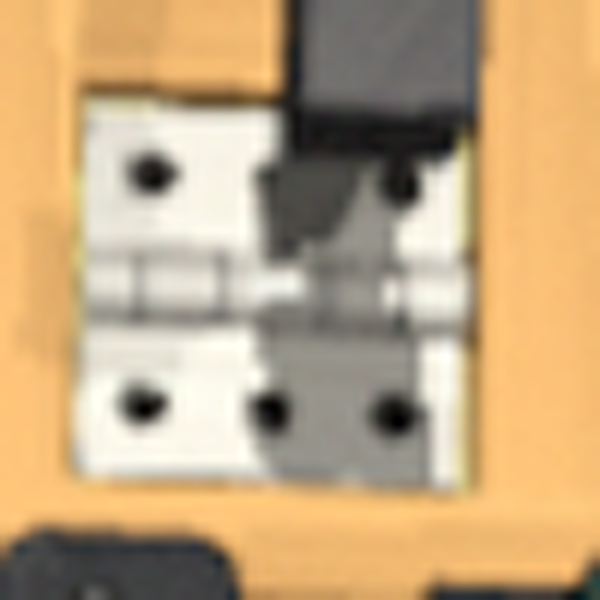

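Run:
```python
from h import *
import pickle
f0=pickle.load(open("f0.pkl","rb"))[0];f9=pickle.load(open("f9.pkl","rb"))
for f in(f0,f9):
    print("cols",list(range(313,330)))
    for v in range(140,156):print(v,f["color"][v,313:330].mean(-1).astype(int))
a=np.hstack([cv2.resize(cv2.convertScaleAbs(f["color"][138:160,308:330,::-1],alpha=2),None,fx=18,fy=18,interpolation=cv2.INTER_NEAREST) for f in (f0,f9)])
cv2.imwrite("pics/cmp.png",a)
```

```text
cols [313, 314, 315, 316, 317, 318, 319, 320, 321, 322, 323, 324, 325, 326, 327, 328, 329]
140 [86 91 92 92 79 40 12 11 12 13 10 11 10  7 12 13 15]
141 [86 90 92 92 79 41  9 13 12 10 14  9 11 11 11  8 11]
142 [87 90 91 92 82 45 16 15 15 13 13 11 11 12  8  6  7]
143 [86 90 92 92 75 41 28 27 27 27 26 24 28 37 32 48 62]
144 [85 89 91 87 58 35 33 32 33 33 32 31 44 55 47 77 99]
145 [ 84  86  91  75  45  32  34  32  31  31  31  33  54  63  55  98 112]
146 [ 83  86  90  65  37  33  34  33  33  33  32  47  62  67  60 105 115]
147 [ 84  86  90  64  39  30  31  32  33  32  35  58  67  69  61 106 115]
148 [83 86 90 68 42 32 34 33 33 30 44 64 67 67 60 86 89]
149 [84 87 92 72 44 35 33 32 32 37 52 60 61 61 57 73 76]
150 [84 87 91 78 48 32 32 46 43 47 55 56 56 58 56 84 93]
151 [83 86 91 88 54 47 50 57 54 54 54 56 55 56 56 85 93]
152 [80 87 93 93 79 78 80 62 54 54 55 55 52 54 54 84 92]
153 [78 84 89 93 95 93 90 66 53 54 53 53 50 51 66 83 86]
154 [77 81 90 93 82 75 72 58 51 51 51 50 49 48 76 84 84]
155 [78 85 91 82 63 53 48 47 50 49 50 49 49 50 65 81 85]
cols [313, 314, 315, 316, 317, 318, 319, 320, 
[... 528 characters left out ...]
0  39  38  54  74  60  32  21  36]
147 [133 133 133  92  48  39  39  41  39  39  42  67  77  74  64  61  97]
148 [135 135 135 101  55  42  39  40  38  39  55  75  80  80  80 105 128]
149 [136 136 136 107  59  41  40  39  38  47  70  79  81  80  80 125 135]
150 [116 125 127 103  60  38  38  65  60  67  77  80  79  80  80 124 135]
151 [ 89 109 115 105  66  55  59  72  65  66  71  71  77  73  71 100 116]
152 [ 90 106 112 116 101 100 101  79  61  58  65  66  72  69  66  76 102]
153 [101 115 122 129 131 131 130  97  70  66  74  77  76  77 103  97 118]
154 [ 97 112 120 127 119 115 114  92  74  71  79  84  84  85 124 110 126]
155 [ 83  98 104  99  81  74  75  74  68  65  75  79  79  81 103  90 116]
```

View pics/cmp.png

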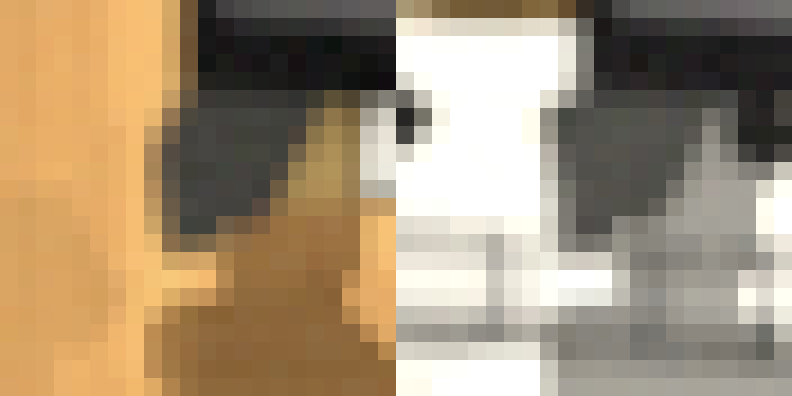

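Run:
```python
from h import *
import pickle
f=pickle.load(open("f9.pkl","rb"))
t=ray(f,318.1,151.3,.085);r=R.from_rotvec(sense()["orientation"])
for h in(ray(f,317.4,153.85,.064),ray(f,317.2,154.05,.064)):
    d=t-h;d[2]=0;print(t,h,d*1000,(r.inv().apply(d)*100).round(2))
```

```text
[ 0.65330042 -0.06782565  0.085     ] [ 0.65403661 -0.06923876  0.064     ] [-0.73619825  1.41311153  0.        ] [ 0.08  0.14 -0.  ]
[ 0.65330042 -0.06782565  0.085     ] [ 0.65368292 -0.06888964  0.064     ] [-0.38250448  1.06398871  0.        ] [ 0.04  0.1  -0.  ]
```

play_rows --moves '[{"offset": [0.05, 0.1, 0], "rotation": [0, 0, 0], "fingers": 0}, {"offset": [0, 0, 0], "rotation": [0, 0, 0], "fingers": 0}, {"offset": [0, 0, 0], "rotation": [0, 0, 0], "fingers": 0}, {"offset": [0, 0, 0], "rotation": [0, 0, 0], "fingers": 0}, {"offset": [0, 0, 0], "rotation": [0, 0, 0], "fingers": 0}]'

```text
time_s: 7.08
position: [0.5513, -0.1042, 0.0755]
orientation: [0.069, 3.141, 0.0]
contact_force: [1.8, -1.9, -2.9]
gripper_width: 0.272
```

```bash
python3 st.py "[.5117+.0399,-.0551-.0501,.0754]"
python3 - <<'E'
from h import *
import pickle
f=grab_frame("top");pickle.dump(f,open("f10.pkl","wb"))
im=cv2.convertScaleAbs(f["color"][:,:,::-1],alpha=1.8)
cv2.imwrite("pics/t10.png",cv2.resize(im[130:180,295:345],None,fx=12,fy=12,interpolation=cv2.INTER_CUBIC))
E
```

```text
7.0833 [ 0.55126406 -0.10420941  0.07548549] [6.85150447e-02 3.14083622e+00 2.55033930e-04] [ 1.76932622 -1.86001214 -2.88593215] 0.27180568694681917
tool offset cm [-0.04 -0.1   0.01]
```

View pics/t10.png

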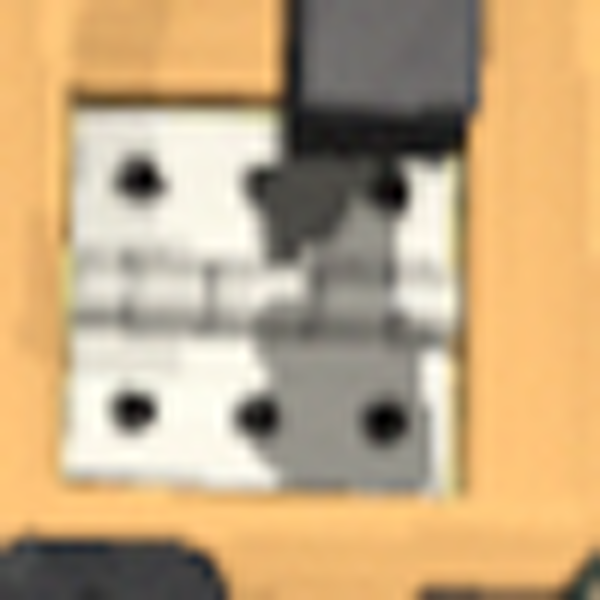

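Run:
```python
from h import *
import pickle
f=pickle.load(open("f10.pkl","rb"))
t=ray(f,318.1,151.3,.085)
print((t-ray(f,316.27,154.54,.064))*1000)
```

```text
[ 0.48648871 -0.54703778 21.        ]
```

play_rows --moves '[{"offset": [0, 0, 0], "rotation": [0, 0, 0], "fingers": 0}, {"offset": [0, 0, 0], "rotation": [0, 0, 0], "fingers": 0}, {"offset": [0, 0, 0], "rotation": [0, 0, 0], "fingers": 0}, {"offset": [0, 0, 0], "rotation": [0, 0, 0], "fingers": 0}, {"offset": [0, 0, 0], "rotation": [0, 0, 0], "fingers": 0}]'

```text
time_s: 7.55
position: [0.5513, -0.1042, 0.0755]
orientation: [-0.069, -3.141, -0.0]
contact_force: [2.3, -1.0, -3.4]
gripper_width: 0.271
```

play_rows --moves '[{"offset": [0, 0, 0], "rotation": [0, 0, 0], "fingers": 0}, {"offset": [0, 0, 0], "rotation": [0, 0, 0], "fingers": 0}, {"offset": [0, 0, 0], "rotation": [0, 0, 0], "fingers": 0}, {"offset": [0, 0, 0], "rotation": [0, 0, 0], "fingers": 0}, {"offset": [0, 0, 0], "rotation": [0, 0, 0], "fingers": 0}]'

```text
time_s: 7.97
position: [0.5513, -0.1042, 0.0755]
orientation: [-0.069, -3.141, -0.0]
contact_force: [3.1, -0.9, -4.3]
gripper_width: 0.273
```

play_rows --moves '[{"offset": [0, 0, 0], "rotation": [0, 0, 0], "fingers": 0}, {"offset": [0, 0, 0], "rotation": [0, 0, 0], "fingers": 0}, {"offset": [0, 0, 0], "rotation": [0, 0, 0], "fingers": 0}, {"offset": [0, 0, 0], "rotation": [0, 0, 0], "fingers": 0}]'

```text
time_s: 8.3
position: [0.5512, -0.1042, 0.0755]
orientation: [-0.069, -3.141, -0.0]
contact_force: [1.9, -0.8, -2.5]
gripper_width: 0.273
```

```bash
python3 st.py "[.5117+.0430,-.0551+.0297,.0754]"
```

```text
8.3 [ 0.55123621 -0.10423293  0.07546329] [-6.87591377e-02 -3.14078360e+00 -3.43369888e-04] [ 1.94381549 -0.7581975  -2.46085191] 0.27278299946389833
tool offset cm [-0.    7.89  0.01]
```

play_rows --moves '[{"offset": [0, 0.2, 0], "rotation": [0, 0, 0], "fingers": 0}, {"offset": [0, 0.4, 0], "rotation": [0, 0, 0], "fingers": 0}, {"offset": [0, 0.6, 0], "rotation": [0, 0, 0], "fingers": 0}, {"offset": [0, 0.7, 0], "rotation": [0, 0, 0], "fingers": 0}, {"offset": [0, 0.7, 0], "rotation": [0, 0, 0], "fingers": 0}]'

```text
time_s: 8.72
position: [0.5522, -0.0777, 0.0755]
orientation: [-0.069, -3.141, 0.0]
contact_force: [2.2, -2.0, -3.3]
gripper_width: 0.273
```

play_rows --moves '[{"offset": [0, 0.7, 0], "rotation": [0, 0, 0], "fingers": 0}, {"offset": [0, 0.7, 0], "rotation": [0, 0, 0], "fingers": 0}, {"offset": [0, 0.7, 0], "rotation": [0, 0, 0], "fingers": 0}, {"offset": [0, 0.7, 0], "rotation": [0, 0, 0], "fingers": 0}, {"offset": [0, 0.7, 0], "rotation": [0, 0, 0], "fingers": 0}]'

```text
time_s: 9.13
position: [0.5535, -0.0426, 0.0755]
orientation: [-0.069, -3.14, -0.0]
contact_force: [0.3, -2.1, -1.5]
gripper_width: 0.275
```

play_rows --moves '[{"offset": [0, 0.6, 0], "rotation": [0, 0, 0], "fingers": 0}, {"offset": [0, 0.5, 0], "rotation": [0, 0, 0], "fingers": 0}, {"offset": [0, 0.35, 0], "rotation": [0, 0, 0], "fingers": 0}, {"offset": [0, 0.25, 0], "rotation": [0, 0, 0], "fingers": 0}, {"offset": [0, 0.1, 0], "rotation": [0, 0, 0], "fingers": 0}]'

```text
time_s: 9.55
position: [0.5542, -0.0249, 0.0754]
orientation: [-0.068, -3.14, -0.0]
contact_force: [-1.0, -2.9, 0.3]
gripper_width: 0.272
```

play_rows --moves '[{"offset": [0, 0, 0], "rotation": [0, 0, 0], "fingers": 0}, {"offset": [0, 0, 0], "rotation": [0, 0, 0], "fingers": 0}, {"offset": [0, 0, 0], "rotation": [0, 0, 0], "fingers": 0}, {"offset": [0, 0, 0], "rotation": [0, 0, 0], "fingers": 0}, {"offset": [0, 0, 0], "rotation": [0, 0, 0], "fingers": 0}]'

```text
time_s: 9.97
position: [0.5542, -0.0249, 0.0754]
orientation: [-0.069, -3.14, -0.001]
contact_force: [-1.8, 0.5, 2.0]
gripper_width: 0.271
```

```bash
python3 st.py "[.5117+.0430,-.0551+.0297,.0754]"
python3 - <<'E'
from h import *
import pickle
f=grab_frame("top");g=grab_frame("scene");pickle.dump((f,g),open("f11.pkl","wb"))
im=cv2.convertScaleAbs(f["color"][:,:,::-1],alpha=1.8)
cv2.imwrite("pics/t11.png",cv2.resize(im[130:180,295:345],None,fx=12,fy=12,interpolation=cv2.INTER_CUBIC))
crop(g,"s11.png",130,130,200,150,4)
E
```

```text
9.9667 [ 0.55419443 -0.02493085  0.07540257] [-6.86041745e-02 -3.13976704e+00 -1.22345296e-03] [-1.79424814  0.54268468  1.97977603] 0.2714491146185996
tool offset cm [-0.05 -0.04  0.  ]
```

View pics/t11.png

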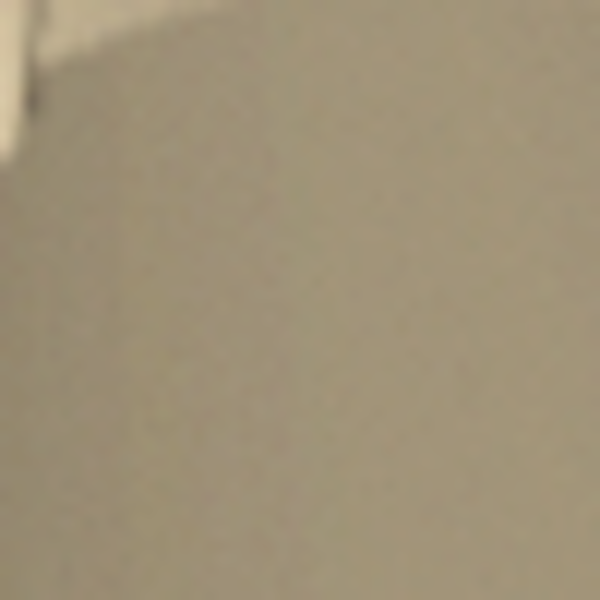

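View pics/s11.png

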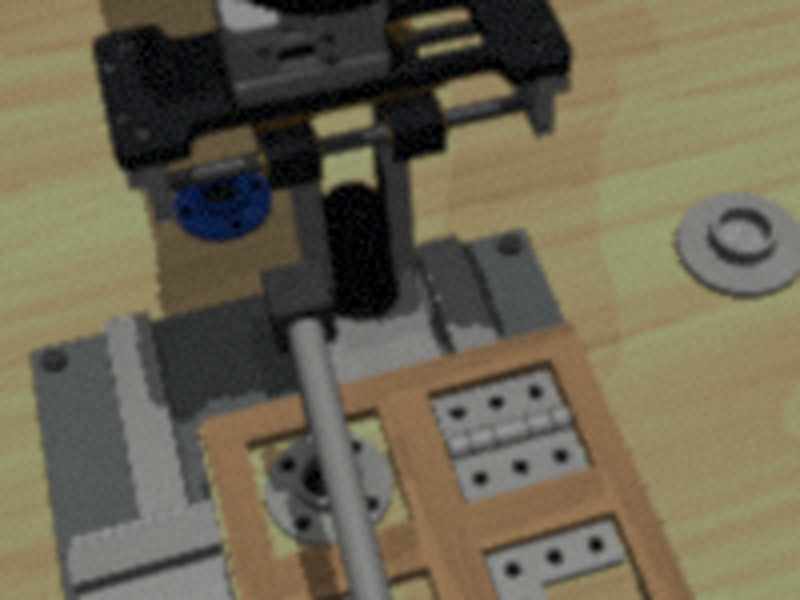

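Run:
```python
from h import *
import pickle
f,g=pickle.load(open("f11.pkl","rb"))
a=ray(g,140+466.7/5-.5,155+348/5-.5,.064);b=ray(g,130+508.5/4-.5,130+435.2/4-.5,.064)
print(a,b,(b-a)*1000,"wanted 43.0 29.7")
```

```text
[ 0.61387226 -0.01884594  0.064     ] [0.65609743 0.01063384 0.064     ] [42.22517549 29.479778    0.        ] wanted 43.0 29.7
```

play_rows --moves '[{"offset": [0, 0, 0], "rotation": [0, 0, 0], "fingers": 6}, {"offset": [0, 0, 0], "rotation": [0, 0, 0], "fingers": 6}, {"offset": [0, 0, 0], "rotation": [0, 0, 0], "fingers": 6}, {"offset": [0, 0, 0], "rotation": [0, 0, 0], "fingers": 6}, {"offset": [0, 0, 0], "rotation": [0, 0, 0], "fingers": 6}]'

```text
time_s: 10.48
position: [0.5551, -0.0256, 0.0755]
orientation: [0.069, 3.14, -0.0]
contact_force: [-0.7, -0.1, -0.8]
gripper_width: 0.592
```

play_rows --moves '[{"offset": [0, 0, 0], "rotation": [0, 0, 0], "fingers": 6}, {"offset": [0, 0, 0], "rotation": [0, 0, 0], "fingers": 6}, {"offset": [0, 0, -1], "rotation": [0, 0, 0], "fingers": 6}, {"offset": [0, 0, -2], "rotation": [0, 0, 0], "fingers": 6}, {"offset": [0, 0, -2], "rotation": [0, 0, 0], "fingers": 6}]'

```text
time_s: 10.9
position: [0.5541, -0.0255, 0.1261]
orientation: [-0.069, -3.139, 0.0]
contact_force: [-0.5, 0.3, 0.4]
gripper_width: 0.638
```

play_rows --moves '[{"offset": [0, 0, -2.5], "rotation": [0, 0, 0], "fingers": 6}, {"offset": [0, 0, -2.5], "rotation": [0, 0, 0], "fingers": 6}, {"offset": [0, 0, -2.5], "rotation": [0, 0, 0], "fingers": 6}, {"offset": [1, 2.5, -1], "rotation": [0, 0, 0], "fingers": 6}, {"offset": [1.5, 3, 0], "rotation": [0, 0, 0], "fingers": 6}]'

```text
time_s: 11.32
position: [0.5352, 0.0284, 0.2142]
orientation: [0.078, 3.133, -0.001]
contact_force: [-0.1, 0.5, -0.5]
gripper_width: 0.639
```

play_rows --moves '[{"offset": [1.5, 3, 0], "rotation": [0, 0, 0], "fingers": 6}, {"offset": [1.5, 3, 0], "rotation": [0, 0, 0], "fingers": 6}, {"offset": [1.5, 3, 0], "rotation": [0, 0, 0], "fingers": 6}, {"offset": [1.5, 3, 0], "rotation": [0, 0, 0], "fingers": 6}, {"offset": [0, 0, 0], "rotation": [0, 0, 0], "fingers": 6}]'

```text
time_s: 11.73
position: [0.4742, 0.1605, 0.2111]
orientation: [-0.053, -3.139, -0.007]
contact_force: [0.6, 0.5, -0.4]
gripper_width: 0.638
```

```bash
python3 st.py
python3 - <<'E'
from h import *
import pickle
f=grab_frame("top");g=grab_frame("scene");pickle.dump((f,g),open("f12.pkl","wb"))
im=cv2.convertScaleAbs(f["color"][:,:,::-1],alpha=1.8)
cv2.imwrite("pics/t12.png",cv2.resize(im[130:180,295:345],None,fx=12,fy=12,interpolation=cv2.INTER_CUBIC))
crop(g,"s12.png",130,130,200,150,4);crop(f,"t12b.png",0,0,512,384,1.4)
E
```

```text
11.7333 [0.47417628 0.16050294 0.21106908] [-0.05319889 -3.13929268 -0.00657654] [ 0.58540701  0.49809479 -0.37432537] 0.6382940456622351
```

View pics/t12.png

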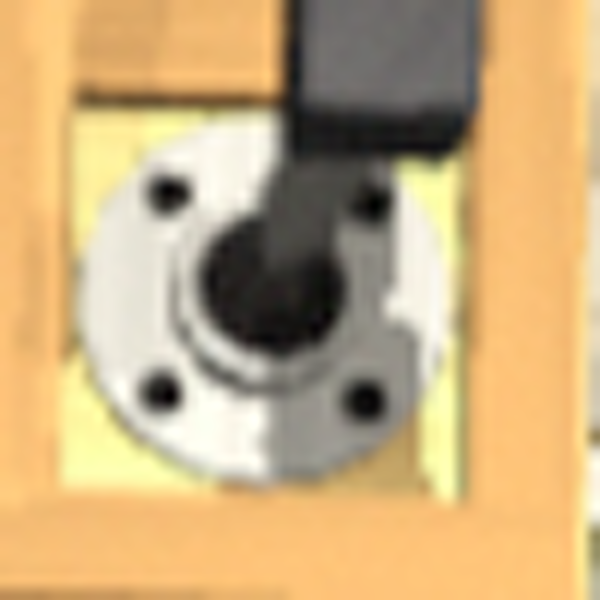

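View pics/t12b.png

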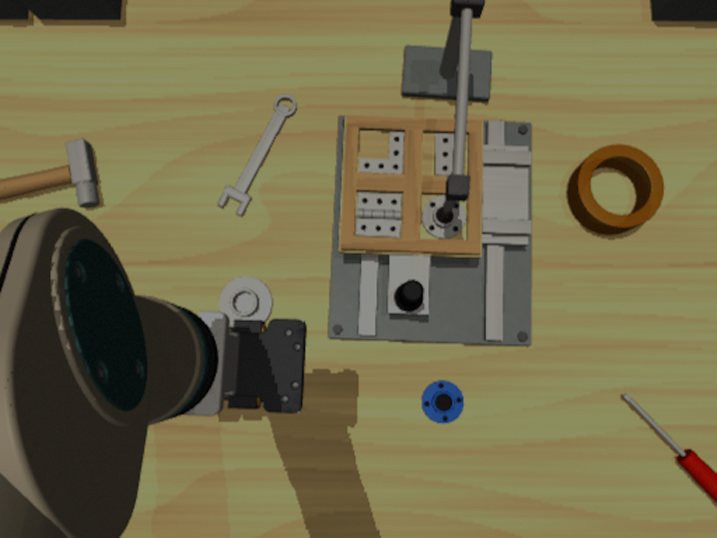

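View pics/s12.png

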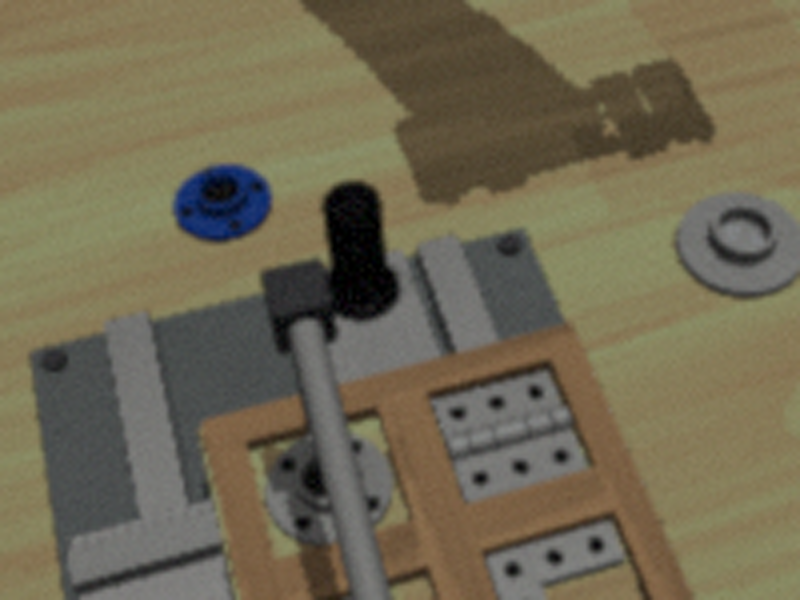

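Run:
```python
from h import *
import pickle
f,g=pickle.load(open("f12.pkl","rb"))
t=ray(f,318.1,151.3,.085)
for p in((316.73,154.33),(316.6,154.25)):print((t-ray(f,*p,.065))*1000)
c=ray(f,295+271/12-.5,130+285/12-.5,.074);print((t-c)*1000)
```

```text
[ 0.35602924  0.12418915 20.        ]
[ 0.21604063 -0.09670766 20.        ]
[ 0.65650516 -0.37005317 11.        ]
```

play_rows --moves '[{"offset": [0, 0, 0], "rotation": [0, 0, 0], "fingers": 6}, {"offset": [0, 0, 0], "rotation": [0, 0, 0], "fingers": 6}, {"offset": [0, 0, 0], "rotation": [0, 0, 0], "fingers": 6}]'

```text
time_s: 12.08
position: [0.4781, 0.1515, 0.2106]
orientation: [0.073, 3.14, -0.001]
contact_force: [-0.4, -0.2, -0.1]
gripper_width: 0.636
```

```bash
python3 st.py; python3 -c "
from workcell import *
print(hand_in())"
```

```text
12.0833 [0.47810292 0.15150811 0.21062479] [ 7.32915771e-02  3.14034273e+00 -7.53340005e-04] [-0.42547246 -0.24779011 -0.13519921] 0.6359893132453641
the job is handed in; nothing more can be done
None
```

The tray was stepped as asked, first to the hinge and then to the flange, and I handed the job in at about 12.1 s. I gripped the knob and slid the tray until the tip stood over the middle of the hinge. After a 1 mm correction there, it rested about 1.2 s. I then slid it to the flange, opened the fingers and moved the arm clear.

- **Hinge stop:** the top camera put the tip about 0.7 mm from the hinge middle (0.5 mm in x, 0.5 mm in y). The first arrival had overshot by a little over 1 mm.
- **Flange, after letting go:** from the bolt holes and disc outline the tip is about 0.4 mm or less from the middle. The collar top suggested 0.7 mm. The cameras are only good to about 2 mm, but the tip and the part were both measured in the same picture.
- **Blocked view:** while I still held the knob at the flange, the arm hid the tip from the top camera. The scene camera then showed the tray within 1 mm of the wanted shift.
- **Rest of the scene:** the fittings still lie in their compartments, and the blue look-alike and spare flange were not touched. The force readings in the state and move reports stayed around 5 N.

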